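# Close the draught shield and tare the balance

## Task

An empty porcelain dish stands on the pan of the analytical balance and has to be tared. Reach in behind the ledge at the front edge of the draught shield's sliding glass top and draw the top fully closed with the fingertips, then lightly press the tare key (the wide oblong key at the right end of the key row, seen from the robot) down until it registers, let it spring back up and withdraw. Press no other key, do not press the tare key while the top is open, and leave the dish and everything else on the bench undisturbed.

Things in the scene. Friction and masses are not known exactly. Their poses are not given: they have to be found in the camera images.
- balance: White analytical balance, 325 x 200 mm, fixed to the bench, 190 mm high with the ledge. Origin on the bench under its middle; x to its rear, y to its left, z up. Housing x -155..170. Control panel in front, sloping 8 deg down to the front. Glass draught shield x -32..125, y -85..85, its top at z 172-178; behind it a white column to x 168, z 164. Pan centre at x 48, y 0, top z 74 (all mm)
- shield_top (a joint): How far the glass sliding top of the draught shield is open, in m: 0 fully closed (a hard stop), 0.09 fully open. It slides along the balance's x axis, grows towards the rear, needs 1 to 2 N and stays where it is left
- ledge (a point): Middle of the upright back face of the finger ledge on the sliding top, facing the balance's rear. The ledge is a grey moulding 110 mm wide (along y), standing 18 mm above the pane (this point is 9 mm below its top edge and 9 mm above the pane), 26 mm deep, sloping down to the front. Reach in behind it, above the pane, and draw it towards the front
- tare_key (a joint): How far the tare key is pressed, in m: 0 up, 0.006 fully down (a stop); it registers at 0.0025. A spring returns it: 1.4 N to start, 3.2 N at 0.0025, 5.6 N fully down. It moves square to the sloping panel, 8 deg from vertical
- tare_key_top (a point): Centre of the top face of the tare key: white oblong key, 48 mm along the balance's y, 22 mm along x, 8 mm proud of the panel, at the right end of the row (balance y -60 mm). The nearest other key ends 49 mm from this point
- power_key (a joint): Travel of the round key (20 mm across) at the left end of the row, balance y +76 mm; m, 0 up, 0.006 down
- menu_key (a joint): Travel of the square 17 mm key second from the left, balance y +36 mm; m, 0 up, 0.006 down
- print_key (a joint): Travel of the square 17 mm key third from the left, balance y -2 mm; m, 0 up, 0.006 down
- dish: White porcelain evaporating dish, 46 mm across, 20 mm high, loose on the balance pan; origin under its centre
- agar_bottle: Loose bystander: screw-cap bottle with a red band on its label, 56 mm across, 107 mm high; origin under its centre
- media_bottle: Loose bystander: screw-cap bottle with a blue band on its label, 56 mm across, 107 mm high; origin under its centre
- vial: Loose bystander: small green-capped vial, 21 mm across, 47 mm high; origin under its centre
- beaker: Loose bystander: clear beaker, 48 mm across, 57 mm high; origin under its centre
- timer: Loose bystander: white bench timer on a wedge foot, 33 x 52 x 47 mm; origin under its centre
- forceps: Loose bystander: steel forceps lying flat, 124 mm long along its y, 14 mm wide, 10 mm high; origin under its centre
- marker: Loose bystander: white marker with black cap lying flat, 134 mm long along its y, 13 mm high; origin under its centre
- tip_box: Bystander: pipette-tip box with a blue base and a closed clear lid, 92 x 124 mm, 88 mm high, fixed; origin under its centre

How it is judged:
By the outcome, as a careful person would: the job done as asked, in the order asked, and still so for the second after the job is handed in, with the robot touching nothing.
It also fails if it takes over 42 s, if anything falls off the work surface, if the arm or the gripper's body presses on something with over 40 N, if the wrist force passes 120 N, or if a joint passes its speed limit or range.

## Robot

A 7-joint arm with a two-finger parallel gripper is mounted at the origin on a cart in front of the work surface, level with it; the furniture and walls round the work are solid. World frame = base frame: x ahead of the robot, y to its left, z up, the work surface at z = 0. Lengths are in m, angles in rad, forces in N, time in s.
With the tool pointing down it reaches from about 0.425 to 0.925 m from the base axis. Payload 6.8 kg.
Tool frame: the origin (TCP) lies at the very end of the fingers, on their centre line; the grasp point (between the pads) lies grasp_offset behind it (grasp_offset is the distance from the TCP to the grasp point, in m); z points along the fingers, y is the direction in which the jaws open and shut (so a half turn about z gives the same grasp; the last joint's range is limited). The gripper opens to 85 mm and grips with 20 to 120 N. Pads are 22 mm wide; open, the fingers measure 114 mm over their backs; the gripper's body (76 mm by 85 mm) begins 54 mm behind the grasp point. The pads swing forward as they close: fully open they stand 13 mm farther back than shut.
Start: joints at [-1.432, 0.477, 0.022, 1.555, -0.011, 1.109, -0.083], TCP at [0.165, 0.655, 0.231] pointing down, gripper open.
Joint ranges: [-2.96, 2.96], [-0.34, 2.1], [-1.41, 1.46], [0.24, 2.44], [-1.37, 4.51], [0.17, 1.92], [-2.96, 2.96]. Speed limits (rad/s): [2.39, 2.39, 3.14, 3.14, 3.14, 3.14, 3.14].

## Interface

Orientations are given as a unit quaternion [w, x, y, z].
In Python, from station import * gives the robot as it stands.
- The arm moves only by the shell command python3 -m handwheel 'ROWS' [FORCE]. ROWS is JSON, one flat list of numbers, 7 for each row, row after row: the shift along the world's x, y, z in cm, then the turn, a rotation vector about the world's x, y, z in degrees, then the opening, from 0 (shut) to 1 (fully open). In form: [tx, ty, tz, ax, ay, az, fingers, tx, ty, tz, ax, ay, az, fingers, ...]. A call has 1 to 8 rows; each row is the pose to reach, as a shift and turn from the pose measured when the call began; what a row does not reach only later rows make up. A row lasts 1/12 s, in which the tool goes at most 41.7 mm and 7.16 degrees, less where a joint would pass 70% of its speed; a pose out of reach is approached as far as the arm can. A call with a gripper value outside its range is refused whole. The fingers move at their own pace and stop on an object; FORCE is the grip in N (left out, the last holds). Time passes only in rows, so rows that repeat a pose let the fingers close. It gives the time, the measured TCP pose, the force and the opening at its end, in the units of the state.
- get_obs(): the state, without advancing time (a new reading comes with each control period).
- read_camera(name): name is "scene" or "top" or "wrist"; returns the picture (384x512x3 uint8, red, green, blue); there is no depth.
- camera_info(name): a dict with "fx", "fy", "cx", "cy" (pixels), "k1" (the pictures are not rectified: a ray, as slopes to the right and down, at radius r is drawn at 1 + k1 r^2 times it, then the intrinsics apply), "R" (3x3) and "t" (3): a world point X has camera coordinates R X + t; the wrist camera has in their place "mount" (4x4, takes a point from camera to tool coordinates, whose origin is the TCP and whose axes are the flange's). Camera axes: x right, y down, z forward; pixel columns grow to the right and rows downward; lengths in m; the calibration is good to about 2 mm. A picture is of the moment at which its call begins: read the wrist's pose just before it. camera_info takes no time and is no camera call.
- hand_in(): hands the job in, once; it reports no verdict.
The state is a dict: "t": time; "q": joint angles; "joint_vel": joint speeds; "joint_torque": joint torques, N m; "eef_pos": TCP position; "tool_rot": TCP orientation; "contact_force": force on the tool from outside, world axes, zero at the start; "torque": the same for the moment, N m; "gripper_width": opening from 0.0 (shut) to 1.0 (fully open).
Only numpy, scipy, OpenCV 4.12 (cv2) and the standard library are available. Lean on these libraries where they do the work, as an engineer would, in place of code of your own. Each camera call takes 0.05 s, during which the arm holds its last target. There are 200 camera calls.

## Working session

There is one attempt and no reset: what is moved stays moved. The work goes in short steps, Python scripts to look and compute and a shell command to move; the robot and the scene stay as the last step left them, time stands still between calls to the robot, and variables do not carry over. Pictures are saved under pics/ and viewed, on a budget of 10 in all, crops included, one or two more only if the job needs it, and the job is handed in when it is done.

```bash
mkdir -p pics
cat > look.py <<'E'
from station import *
import cv2,sys
def snap(n,f,crop=None,s=1):
    im=read_camera(n)[:,:,::-1]
    if crop: im=im[crop[1]:crop[3],crop[0]:crop[2]]
    cv2.imwrite('pics/'+f,cv2.resize(im,None,fx=s,fy=s,interpolation=cv2.INTER_CUBIC))
E
python3 -c "
from look import *
snap('scene','s1.png',None,1.5);snap('top','t1.png',None,1.5)
o=get_obs();print(o)
for c in ['scene','top','wrist']:print(c,camera_info(c))"
```

```text
{'t': 0.1, 'q': array([-1.43207068,  0.47772605,  0.02232053,  1.55633478, -0.01151786,
        1.10930358, -0.08307587]), 'joint_vel': array([ 0.00273253, -0.00367925,  0.0011609 , -0.00351742, -0.00042309,
        0.00091854, -0.00034307]), 'joint_torque': array([ 4.30989297e-03, -5.97760177e+01,  1.61361236e+00, -2.81953597e+01,
        1.28073263e-02,  5.09190097e-03, -7.26187750e-06]), 'eef_pos': array([0.16478337, 0.65403235, 0.23042424]), 'tool_rot': array([-5.46230266e-05,  1.23071945e-01,  9.92397411e-01, -8.20344766e-04]), 'contact_force': array([ 0.30411051, -0.08548737,  0.67318687]), 'torque': array([ 0.01183612, -0.02468847, -0.01373671]), 'gripper_width': 1.0016697665221976}
scene {'fx': 402.7653506565768, 'fy': 402.7653506565768, 'cx': 258.8974133507922, 'cy': 193.62206134253358, 'k1': -0.10833994869332089, 'R': array([[ 0.77156163, -0.63600108,  0.01397401],
       [-0.48572153, -0.60315174, -0.63267889],
       [ 0.41081291,  0.48136327, -0.77428816]]), 't': array([-0.3915691 ,  0.32298548,  1.11382524])}
top {'fx': 405.3571698053999, 'fy': 405.3571698053999, 'cx': 254.13724364301433, 'cy': 188.06518752753135, 'k1': -0.0024541508543590154, 'R': array([[ 0.01005833, -0.99989162,  0.01075081],
       [-0.99637493, -0.01093005, -0.08436542],
       [ 0.08447378, -0.00986327, -0.99637688]]), 't': array([-0.04721645,  0.51517083,  1.59142069])}
wrist {'fx': 284.7778002039287, 'fy': 284.7778002039287, 'cx': 251.55407301194558, 'cy': 193.58590457606877, 'k1': -0.04929684188075269, 'mount': array([[-6.05826991e-04, -9.50364609e-01, -3.11137819e-01,
         7.99223809e-02],
       [ 9.99999607e-01, -7.77377762e-04,  4.27352615e-04,
         9.14417021e-04],
       [-6.48012422e-04, -3.11137438e-01,  9.50364706e-01,
        -1.42663369e-01],
       [ 0.00000000e+00,  0.00000000e+00,  0.00000000e+00,
         1.00000000e+00]])}
```

View pics/s1.png

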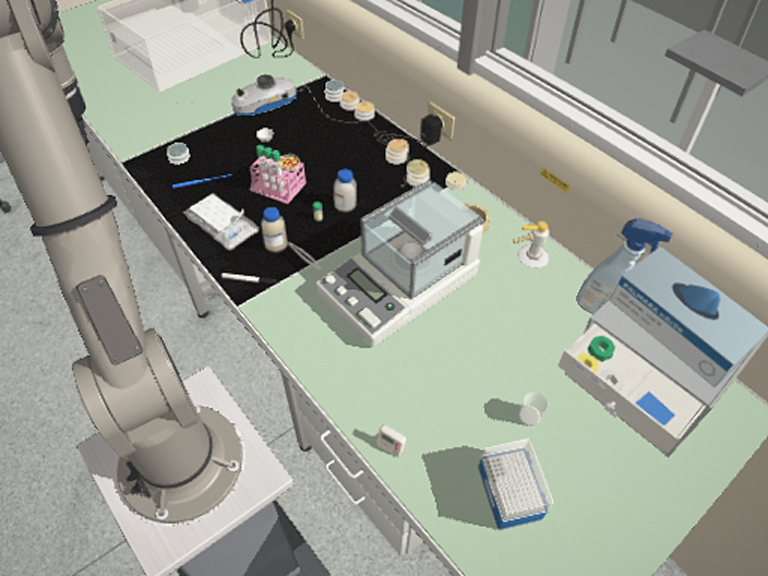

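View pics/t1.png

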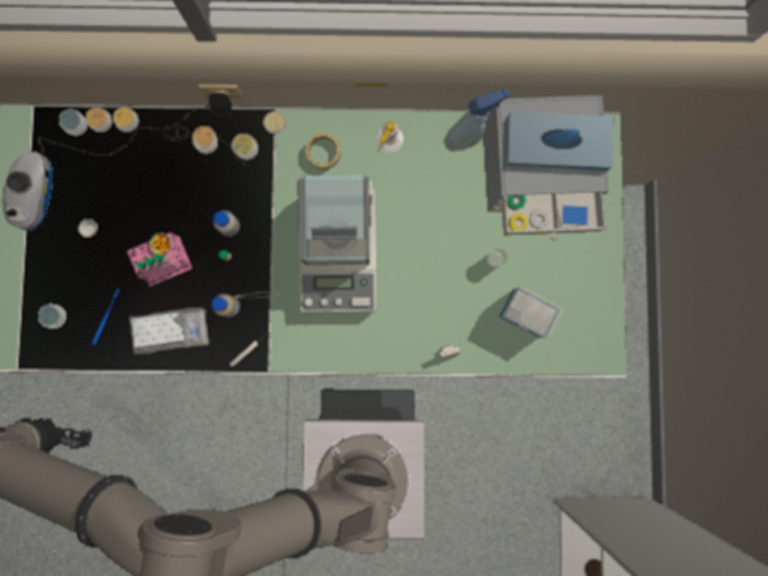

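The balance is straight ahead of the base. In the top picture its key row is at about (335,301) and its ledge at about (333,235). The top is open.

```bash
python3 -c "
import cv2,numpy as np
t=cv2.imread('pics/t1.png');s=cv2.imread('pics/s1.png')
from station import *
a=read_camera('top')[110:215,190:260,::-1];b=read_camera('scene')[115:235,205:325,::-1]
a=cv2.resize(a,(350,525),interpolation=cv2.INTER_CUBIC);b=cv2.resize(b,(432,432),interpolation=cv2.INTER_CUBIC)
c=np.zeros((525,790,3),np.uint8);c[:,:350]=a;c[:432,355:787]=b
cv2.imwrite('pics/c1.png',c)"
```

```text
(no output)
```

View pics/c1.png

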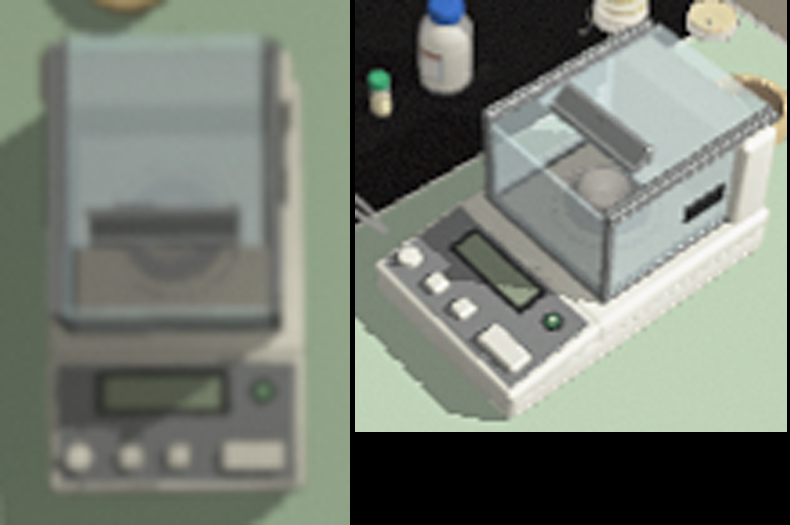

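```bash
cat > fit.py <<'E'
from station import *
import numpy as np
from scipy.optimize import least_squares
def proj(n,X):
    c=camera_info(n);p=c['R']@X+c['t'];a=p[:2]/p[2];a=a*(1+c['k1']*a@a)
    return np.array([c['fx']*a[0]+c['cx'],c['fy']*a[1]+c['cy']])
T=lambda x,y:('top',np.array([190+(x+.5)/5-.5,110+(y+.5)/5-.5]))
S=lambda x,y:('scene',np.array([205+(x-355+.5)/3.6-.5,115+(y+.5)/3.6-.5]))
K=lambda y:(lambda p:[p[3],y,p[4]])
Lg=lambda y:(lambda p:[p[5],y,.190])
C=lambda *v:(lambda p:v)
obs=[(K(.076),T(78,457)),(K(.036),T(130,457)),(K(-.002),T(179,456)),(K(-.06),T(253,456)),
(K(.076),S(411,256)),(K(.036),S(437,282)),(K(-.002),S(463,306)),(K(-.06),S(505,346)),
(Lg(.055),T(90,208)),(Lg(-.055),T(238,208)),(Lg(.055),S(562,86)),(Lg(-.055),S(652,150)),
(C(-.032,.085,.175),S(485,110)),(C(-.032,-.085,.175),S(608,218)),(C(.125,-.085,.175),S(780,112))]
def W(p,b):
    c,s=np.cos(p[2]),np.sin(p[2]);return np.array([p[0]+c*b[0]-s*b[1],p[1]+s*b[0]+c*b[1],b[2]])
f=lambda p:np.concatenate([proj(n,W(p,b(p)))-uv for b,(n,uv) in obs])
r=least_squares(f,[.6,0.05,0,-.12,.06,.06],loss='soft_l1');p=r.x
print(p.round(4));print(f(p).reshape(-1,2).round(1).tolist())
print('ledge',W(p,[p[5],0,.181]).round(4),'tare',W(p,[p[3],-.06,p[4]]).round(4))
E
python3 fit.py
```

```text
[ 0.5953  0.0744  0.0252 -0.1331  0.0584  0.0354]
[[0.2, -0.0], [0.1, -0.2], [0.1, -0.1], [0.3, -0.3], [-0.4, -0.1], [-0.1, -0.1], [-0.0, 0.2], [-0.1, 0.1], [-0.6, 0.8], [0.5, 0.4], [1.0, -1.5], [-0.3, -0.6], [0.3, -0.4], [2.1, -0.1], [-9.2, 5.5]]
ledge [0.6306 0.0753 0.181 ] tare [0.4638 0.0111 0.0584]
```

```bash
python3 -m handwheel '[52,-57.8,3,0,0,15.5,0, 52,-57.8,3,0,0,15.5,0, 52,-57.8,3,0,0,15.5,0, 52,-57.8,3,0,0,15.5,0, 52,-57.8,3,0,0,15.5,0, 52,-57.8,3,0,0,15.5,0, 52,-57.8,3,0,0,15.5,0, 52,-57.8,3,0,0,15.5,0]' 20
```

```text
t: 0.87
eef_pos: [0.3886, 0.405, 0.244]
tool_rot: [0.0, -0.012, 1.0, -0.0]
contact_force: [0.2, 1.1, 0.0]
gripper_width: 0.004
```

```bash
python3 -m handwheel '[29.6,-32.9,1.6,0,0,0,0, 29.6,-32.9,1.6,0,0,0,0, 29.6,-32.9,1.6,0,0,0,0, 29.6,-32.9,1.6,0,0,0,0, 29.6,-32.9,1.6,0,0,0,0, 29.6,-32.9,1.6,0,0,0,0, 29.6,-32.9,1.6,0,0,0,0, 29.6,-32.9,1.6,0,0,0,0]'
```

```text
t: 1.53
eef_pos: [0.6111, 0.1572, 0.2561]
tool_rot: [0.0, -0.012, 1.0, -0.0]
contact_force: [1.7, 1.9, 0.8]
gripper_width: 0.003
```

```bash
python3 -m handwheel '[7.2,-8.1,0.4,0,0,0,0, 7.2,-8.1,0.4,0,0,0,0, 7.2,-8.1,0.4,0,0,0,0, 7.2,-8.1,0.4,0,0,0,0, 7.2,-8.1,0.4,0,0,0,0, 7.2,-8.1,0.4,0,0,0,0]'; python3 -c "
from look import *
o=get_obs();print(o['eef_pos'],o['contact_force'])
snap('wrist','w1.png',None,1.5)
import cv2,numpy as np
"
```

```text
t: 2.03
eef_pos: [0.6825, 0.0774, 0.2596]
tool_rot: [-0.001, -0.012, 1.0, -0.0]
contact_force: [-0.2, 0.3, 0.5]
gripper_width: 0.001
[0.68246745 0.07736022 0.25955097] [-0.1873035   0.34445316  0.52249874]
```

View pics/w1.png

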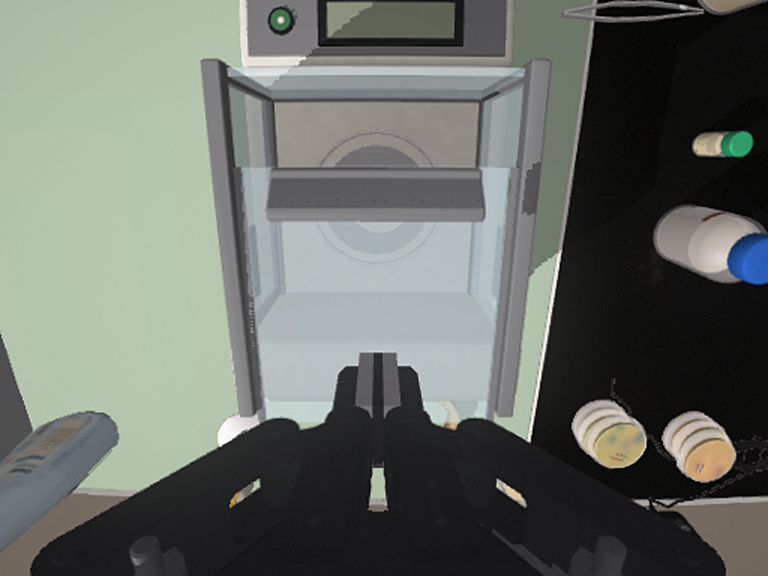

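The fingertips (378,360) are behind the ledge, which spans (268..485, 170..220). The top is partly open.

```bash
cat > wr.py <<'E'
from station import *
import numpy as np,cv2
from scipy.spatial.transform import Rotation as R
def ray(u,v,z,o):
    c=camera_info('wrist');a=np.array([(u-c['cx'])/c['fx'],(v-c['cy'])/c['fy']]);b=a.copy()
    for _ in range(10): b=a/(1+c['k1']*b@b)
    M=c['mount'];q=o['tool_rot'];Rw=R.from_quat([*q[1:],q[0]]).as_matrix()
    d=Rw@M[:3,:3]@np.array([*b,1]);p=Rw@M[:3,3]+o['eef_pos']
    return (p+d*(z-p[2])/d[2]).round(4)
E
python3 -c "
from wr import *
o=get_obs()
for v in (170,197,207,220):print(v,ray(268/1.5,v/1.5,.19,o),ray(485/1.5,v/1.5,.19,o),ray(378/1.5,v/1.5,.172,o))"
```

```text
170 [0.6124 0.0246 0.19  ] [0.6097 0.1292 0.19  ] [0.6119 0.0777 0.172 ]
197 [0.6252 0.024  0.19  ] [0.6225 0.1305 0.19  ] [0.6258 0.0781 0.172 ]
207 [0.6301 0.0238 0.19  ] [0.6274 0.131  0.19  ] [0.6311 0.0782 0.172 ]
220 [0.6365 0.0234 0.19  ] [0.6338 0.1316 0.19  ] [0.638  0.0784 0.172 ]
```

```bash
python3 -m handwheel '[-1.6,0,-3.7,0,0,0,0, -1.6,0,-6,0,0,0,0, -1.6,0,-7.2,0,0,0,0, -1.6,0,-7.5,0,0,0,0, -1.6,0,-7.5,0,0,0,0]';python3 -c "
from look import *
snap('wrist','w2.png',None,1.5)"
```

```text
t: 2.5
eef_pos: [0.666, 0.0792, 0.1845]
tool_rot: [-0.001, -0.014, 1.0, 0.0]
contact_force: [0.0, 0.5, -0.1]
gripper_width: 0.001
```

View pics/w2.png

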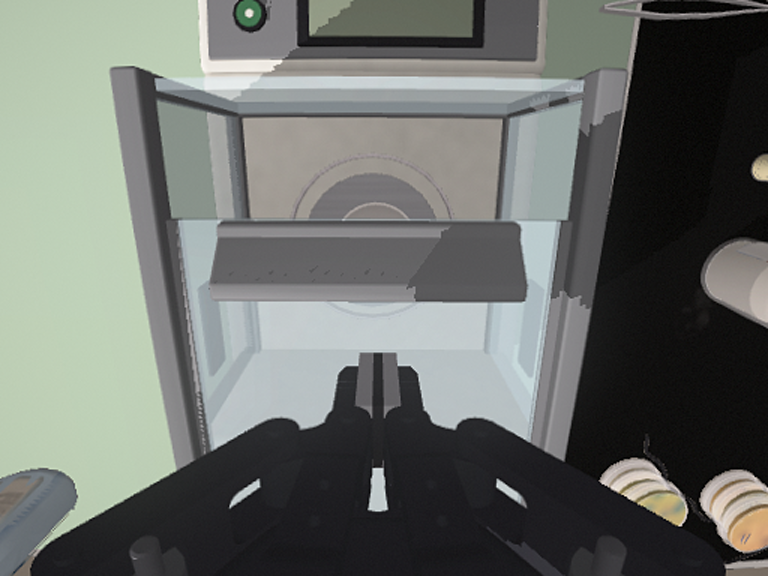

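```bash
python3 -m handwheel '[0,0,-0.4,0,0,0,0, 0,0,-0.4,0,0,0,0, -0.8,0,-0.4,0,0,0,0, -1.6,0,-0.4,0,0,0,0, -2.2,0,-0.4,0,0,0,0, -2.8,-0.05,-0.4,0,0,0,0, -3.4,-0.05,-0.4,0,0,0,0, -4,-0.1,-0.4,0,0,0,0]'
```

```text
t: 3.22
eef_pos: [0.6266, 0.0782, 0.1821]
tool_rot: [0.001, -0.014, 1.0, 0.001]
contact_force: [2.0, 1.1, 1.1]
gripper_width: -0.004
```

```bash
python3 -m handwheel '[-0.5,0,0,0,0,0,0, -1,0,0,0,0,0,0, -1.5,-0.05,0,0,0,0,0, -2,-0.05,0,0,0,0,0, -2,-0.05,0,0,0,0,0]'
```

```text
t: 3.63
eef_pos: [0.6054, 0.0777, 0.1821]
tool_rot: [0.0, -0.014, 1.0, 0.001]
contact_force: [-0.3, -0.2, -0.1]
gripper_width: -0.001
```

```bash
python3 -m handwheel '[-0.4,0,0,0,0,0,0, -0.8,0,0,0,0,0,0, -1.2,0,0,0,0,0,0]';python3 -m handwheel '[-0.3,0,0,0,0,0,0, -0.6,0,0,0,0,0,0, -0.9,0,0,0,0,0,0]';python3 -c "
from look import *
snap('wrist','w3.png',None,1.5)"
```

```text
t: 3.88
eef_pos: [0.5964, 0.0775, 0.1825]
tool_rot: [0.004, -0.014, 1.0, 0.0]
contact_force: [21.8, 0.3, -15.6]
gripper_width: -0.002
t: 4.13
eef_pos: [0.5961, 0.0775, 0.1835]
tool_rot: [0.014, -0.013, 1.0, 0.001]
contact_force: [38.3, 1.2, -29.5]
gripper_width: -0.002
```

View pics/w3.png

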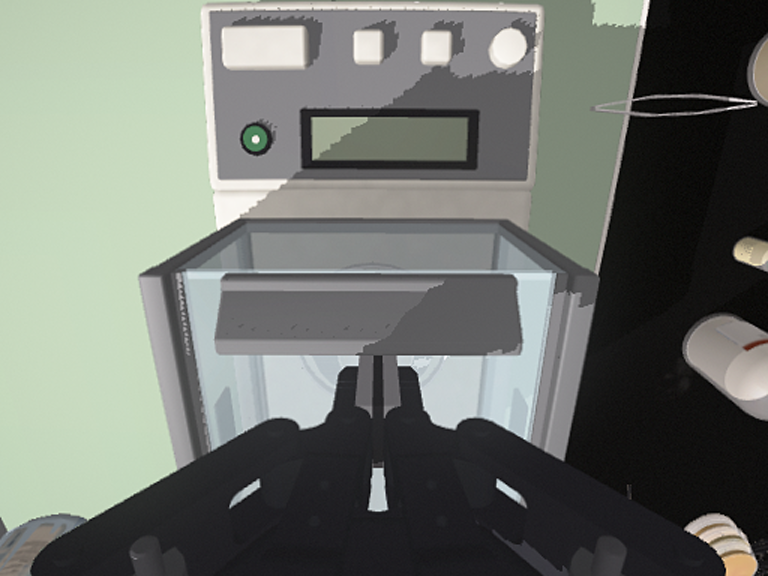

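```bash
python3 -m handwheel '[0.3,0,0,0,0.8,0,0, 0.7,0,0.1,0,1.6,0,0, 0.8,0,1,0,1.6,0,0, 0.8,0,4,0,1.6,0,0, 0.8,0,7,0,1.6,0,0, 0.8,0,7,0,1.6,0,0]';python3 -c "
from look import *
snap('wrist','w4.png',None,1.5)"
```

```text
t: 4.68
eef_pos: [0.6066, 0.0776, 0.26]
tool_rot: [0.004, -0.013, 1.0, 0.002]
contact_force: [1.0, -0.0, 1.0]
gripper_width: 0.002
```

View pics/w4.png

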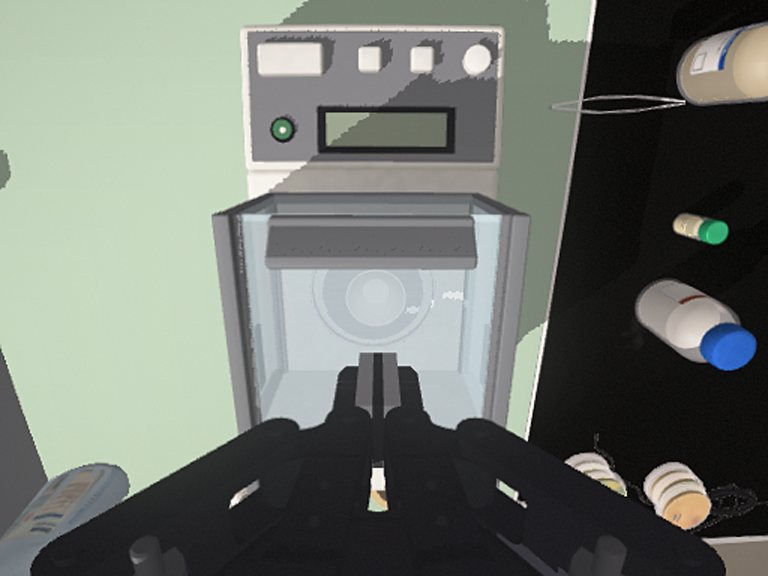

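The top now looks closed: its front edge (row 216) meets the front ends of the rails, and the dish is centred on the pan. The tare key is at (291,59).

```bash
python3 -c "
from wr import *
o=get_obs()
print('tare',ray(290.5/1.5,59/1.5,.0584,o),ray(372/1.5,268/1.5,.19,o),ray(372/1.5,216/1.5,.174,o),ray(225/1.5,216/1.5,.176,o))"
```

```text
tare [0.4642 0.0128 0.0584] [0.5832 0.0755 0.19  ] [0.5592 0.0749 0.174 ] [ 0.5606 -0.0023  0.176 ]
```

```bash
python3 -m handwheel '[-4,-1.8,0,0,-3,0,0, -8,-3.6,0,0,-6,0,0, -12,-5.5,0,0,-8.4,0,0, -14.2,-6.5,-2,0,-8.4,0,0, -14.3,-6.55,-6,0,-8.4,0,0, -14.3,-6.55,-10,0,-8.4,0,0, -14.3,-6.55,-14,0,-8.4,0,0, -14.3,-6.55,-16.5,0,-8.4,0,0]';  python3 -m handwheel '[0,0,-0.2,0,0,0,0]'; python3 -c "
from look import *
o=get_obs();print(o['eef_pos'],o['tool_rot'])
snap('wrist','w5.png',None,1.5)"
```

```text
t: 5.4
eef_pos: [0.4594, 0.0117, 0.0896]
tool_rot: [0.074, -0.013, 0.997, 0.0]
contact_force: [-0.1, 0.3, 0.2]
gripper_width: 0.0
t: 5.48
eef_pos: [0.4554, 0.0112, 0.0836]
tool_rot: [0.07, -0.014, 0.997, -0.001]
contact_force: [-1.0, -0.0, -0.1]
gripper_width: 0.0
[0.45536945 0.01124719 0.08358281] [ 6.95620629e-02 -1.35229603e-02  9.97485802e-01 -5.69312033e-04]
```

View pics/w5.png

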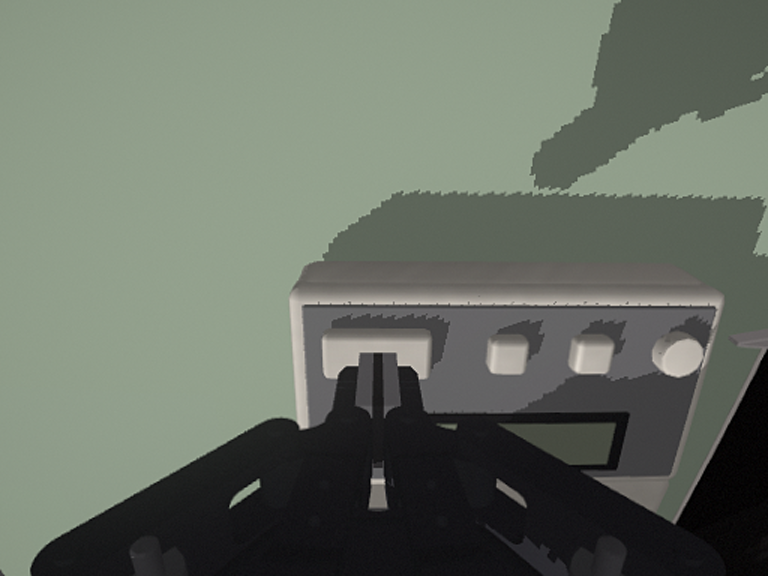

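The fingertips (378,360) are in line with the tare key (324..432, 329..380) and 95 px clear of the print key.

```bash
python3 -c "
from wr import *
o=get_obs();print(o['eef_pos'],o['tool_rot'],ray(378/1.5,353/1.5,.0584,o))"
```

```text
[0.45561652 0.01114799 0.08468043] [ 6.97402220e-02 -1.33278777e-02  9.97476020e-01 -5.09319184e-04] [0.4643 0.0125 0.0584]
```

```bash
python3 -m handwheel '[0.3,0.05,-0.6,0,0,0,0, 0.6,0.1,-1.3,0,0,0,0, 0.7,0.1,-1.8,0,0,0,0, 0.7,0.1,-1.9,0,0,0,0, 0.7,0.1,-1.9,0,0,0,0]'
```

```text
t: 5.95
eef_pos: [0.4631, 0.0122, 0.066]
tool_rot: [0.07, -0.013, 0.997, -0.0]
contact_force: [-0.4, -0.3, 0.1]
gripper_width: -0.0
```

```bash
python3 -m handwheel '[0.05,0,-0.2,0,0,0,0, 0.05,0,-0.4,0,0,0,0, 0.1,0,-0.6,0,0,0,0, 0.1,0,-0.6,0,0,0,0, 0.1,0,-0.6,0,0,0,0]'; python3 -m handwheel '[0,0,-0.1,0,0,0,0, 0,0,-0.2,0,0,0,0, 0,0,-0.2,0,0,0,0]'
```

```text
t: 6.37
eef_pos: [0.4643, 0.0123, 0.0601]
tool_rot: [0.07, -0.013, 0.997, -0.0]
contact_force: [-0.0, -0.0, 1.7]
gripper_width: 0.001
t: 6.62
eef_pos: [0.4646, 0.0123, 0.0582]
tool_rot: [0.071, -0.013, 0.997, -0.0]
contact_force: [-1.1, 0.3, 3.6]
gripper_width: -0.001
```

```bash
python3 -m handwheel '[0,0,-0.08,0,0,0,0, 0.02,0,-0.15,0,0,0,0, 0.02,0,-0.15,0,0,0,0, 0.02,0,-0.15,0,0,0,0]'; python3 -c "
from station import *
o=get_obs();print(o['eef_pos'],o['contact_force'])"
```

```text
t: 6.95
eef_pos: [0.4648, 0.0123, 0.0567]
tool_rot: [0.071, -0.013, 0.997, -0.0]
contact_force: [-1.6, -0.1, 5.2]
gripper_width: 0.002
[0.4648168  0.01233343 0.05671278] [-1.5862514  -0.09187003  5.1620471 ]
```

```bash
python3 -m handwheel '[-0.05,0,0.4,0,0,0,0, -0.15,0,1.2,0,0,0,0, -0.4,0,3.5,0,0,0,0, -0.8,0,6.5,0,0,0,0, -1.2,0,10,0,0,0,0, -1.2,0,13,0,0,0,0, -1.2,0,16,0,0,0,0, -1.2,0,16,0,0,0,0]'; python3 -c "
from look import *
snap('wrist','w6.png',None,1.5)
import cv2,numpy as np
a=read_camera('top')[:,:,::-1];b=read_camera('scene')[100:260,60:380,::-1]
cv2.imwrite('pics/e.png',np.vstack([cv2.resize(a[60:255],(640,244)),cv2.resize(b,(640,320))]))"
```

```text
t: 7.62
eef_pos: [0.4556, 0.0126, 0.2225]
tool_rot: [0.075, -0.013, 0.997, 0.001]
contact_force: [0.8, -0.3, 0.0]
gripper_width: 0.001
```

View pics/w6.png

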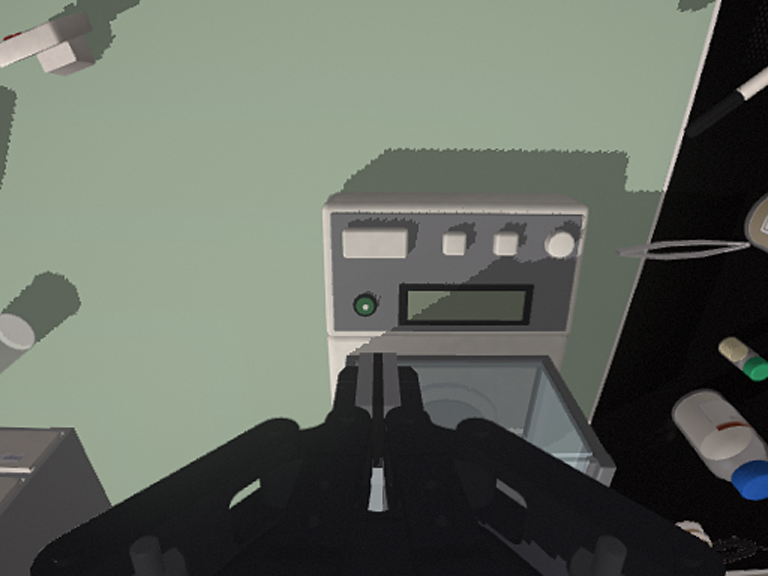

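View pics/e.png

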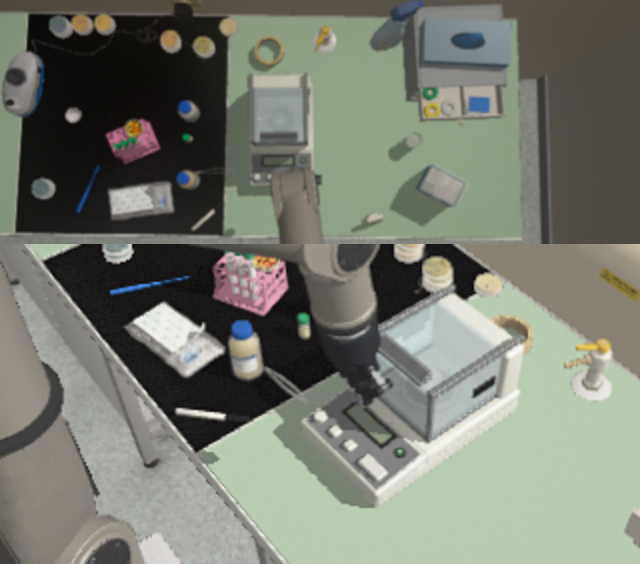

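The tare key is back up at (375,243). The top is still closed (ledge at (408,355) in the scene crop), the dish and bystanders are in place, and the tool is clear.

```bash
python3 -c "
from station import *
print(hand_in())"
```

```text
the job is handed in; nothing more can be done
None
```

I drew the sliding top closed from behind the ledge, pressed the tare key once, let it spring back and withdrew. I then handed the job in at about 7.8 s.

**Top closed:** It ran up against its hard stop. The wrist force reached about 48 N there, more than I intended but through the fingertips and well under the 120 N limit. Afterwards the pane's front edge lined up with the ends of the rails, and it was still closed in the last pictures.

**Tare key:** I pressed until the force was about 5.3 N. That corresponds to roughly 5.5 mm of travel by the spring figures, but the tool itself moved only about 3.5–4 mm from first contact. The two disagree, but both are past the 2.5 mm point where it registers. The last pictures show the key back up, the other keys untouched, and the tool about 16 cm above the panel.

**Everything else:** The dish was still centred on the pan after the top closed. In the last pictures the objects on the bench looked undisturbed by eye; I did not measure their positions.

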